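# Lever up the hatch of a control housing

## Task

Slide the power unit off the steel hatch, pushing it with the fingers until it stands wholly on the fixed grey deck beside the hatch; do not lift it. Then press the rubber pad at the long end of the yellow lever all the way down, so that the lever alone raises the heavy hatch, and finish while holding the lever down, with the hatch up. Do not raise the hatch with the fingers, and leave everything else on the bench where it is.

Things in the scene. Friction and masses are not known exactly. Their poses are not given: they have to be found in the camera images.
- housing: Fixed black metal control housing with its lever foot. Origin on the bench top below the lever's pivot, z up. Own +y runs from the pivot along the lever to its long end; own -y to the box; own +x (roughly away from the robot) from hatch to deck. The box fills own x -85 to +195, own y -215 to -30; top 110 above the bench, with an 18 wide black strip on the hatch's near side. Lengths in mm.
- deck_center (a point): Centre of the fixed grey deck, on its level, clear top, 109 above the bench, beside the hatch. The deck spans the housing's own x +67 to +189 and own y -215 to -30; a black lip 16 tall closes its far side at own x +189. Lengths in mm.
- hatch (a joint): Angle of the steel hatch with a yellow line along its free edge (about 2.8 kg), rad: 0 = shut and flush with the top; grows as the edge by the lever rises; about 0.31 with the lever fully down. 130 x 162 x 12, at the housing's own x -65 to +65, y -195 to -33; hinged along y -195. Let go, it falls shut. Lengths in mm.
- hatch_edge (a point): Middle of the hatch's free edge (the edge nearest the lever), on its top face; 110 above the bench when shut, about 50 higher when fully raised. Lengths in mm.
- lever (a joint): Angle of the yellow lever, rad: 0 = resting, long end up; 0.55 = long end fully down on its stop. It turns about the housing's own x axis through the pivot, 75 above the housing's origin; the short end, inside, bears on the hatch's underside. Pressing the pad takes 6 to 12 N at first, 1.5 to 5 N near the stop; released, it comes back up. Lengths in mm.
- pad (a point): Middle of the top of the black rubber pad on the lever's long end: 50 wide (housing's own x) x 56 long x 10 thick. At rest at the housing's own x 0, y +189, 155 above the bench, outer end tipped up 0.27 rad; at the stop own y about +203, 44 above the bench, outer end tipped down 0.28 rad (an arc about the pivot). Lengths in mm.
- unit_center (a point): Centre of the loose power unit: silver box with teal bands and slotted top, 60 (its own x) x 90 (its own y) x 55 tall, about 0.5 kg. Starts standing on the hatch; centre 27.5 above what it stands on; its axes along the housing's within about 0.25 rad. Lengths in mm.
- unit: The same power unit; origin at the centre of its underside, z up. Lengths in mm.
- unit_near_l (a point): Bottom corner of the power unit at its own x -30, y +45 (one end of the lower edge of the face that looks to the robot). Lengths in mm.
- unit_near_r (a point): Bottom corner of the power unit at its own x -30, y -45 (the other end of that edge). Lengths in mm.
- io_module: Black input/output terminal module with a row of orange tabs, 50 x 80 x 60 tall, standing on the bench. Sizes in mm. Not part of the job. Origin at its underside.
- spool: Small red reel, 70 across, 34 tall, lying flat on the bench. Sizes in mm. Not part of the job. Origin at its underside.
- tape: Yellow ring-shaped roll of tape, 90 across, 20 tall, lying on the bench. Sizes in mm. Not part of the job. Origin at its underside.
- mug: Blue mug, 76 across, 90 tall, on the bench. Sizes in mm. Not part of the job. Origin at its underside.
- jar: Small whitish jar with a white lid, 52 across, 70 tall, on the bench. Sizes in mm. Not part of the job. Origin at its underside.
- screwdriver: Screwdriver with an orange handle, lying on the bench. Sizes in mm. Not part of the job. Origin at its underside.
- pliers: Red-handled pliers, about 150 long and 20 tall, lying on the bench beyond the lever's long end. Sizes in mm. Not part of the job. Origin at its underside.
There are look-alikes about, which are no part of the job. Leave any purple look-alike of the unit alone.

How it is judged:
By the outcome, as a careful person would: the job done as asked, in the order asked, and still so for the second after the job is handed in, while the arm keeps its last pose, push and grip.
It also fails if it takes over 58 s, if anything falls off the work surface, if the arm or the gripper's body presses on something with over 40 N, if the wrist force passes 120 N, or if a joint passes its speed limit or range.

## Robot

A 6-joint arm with a two-finger parallel gripper is mounted at the origin on the work surface. World frame = base frame: x ahead of the robot, y to its left, z up, the work surface at z = 0. Lengths are in m, angles in rad, forces in N, time in s.
With the tool pointing down it reaches from about 0.25 to 0.775 m from the base axis. Payload 4 kg.
Tool frame: the origin (TCP) lies on the centre line of the jaws, within the pads' length; the fingertips stand 8 mm ahead of it and the grasp point (between the pads) lies 11 mm behind it; y points along the fingers, x is the direction in which the jaws open and shut, and the axes are right-handed (so a half turn about y gives the same grasp; the last joint's range is limited). The gripper opens to 94 mm and grips with 3 to 60 N. Pads are 16 mm wide; open, the fingers measure 119 mm over their backs; the gripper's body (75 mm by 177 mm) begins 78 mm behind the grasp point.
Start: joints at [1.048, 0.087, 1.371, -0, 1.684, -0.103], TCP at [0.224, 0.502, 0.214] pointing down, gripper open.
Joint ranges: [-3.1, 3.1], [-0.76, 2.03], [0.27, 2.55], [-1.08, 4.22], [0.17, 2.65], [-2.57, 2.57]. Speed limits (rad/s): [2.79, 2.79, 3.14, 3.14, 3.14, 3.14].

## Interface

Orientations are given as [roll, pitch, yaw] about the fixed x, y, z axes, in that order (R = Rz(yaw) Ry(pitch) Rx(roll)).
In Python, from bench import robot gives the robot as it stands.
- The arm moves only by the tool step_arm, never from a script. Its argument "commands" is a list of rows, each an object with "xyz": the shift along the world's x, y, z in m, a list of three; "twist": the turn, a rotation vector about the world's x, y, z in degrees, a list of three. In form: [{"xyz": [tx, ty, tz], "twist": [ax, ay, az]}, ...]. A call has 1 to 12 rows; each row is the pose to reach, as a shift and turn from the pose commanded when the call began; what a row does not reach only later rows make up. A row lasts 1/12 s, in which the tool goes at most 41.7 mm and 7.16 degrees, less where a joint would pass 70% of its speed; a pose out of reach is approached as far as the arm can. A call with a gripper value outside its range is refused whole. "fingers" is the closure in counts, from 0 (fully open) to 255 (shut), set as the call begins (left out, the last holds). The fingers move at their own pace and stop on an object; the grip force is fixed at half the most. Time passes only in rows, so rows that repeat a pose let the fingers close. It gives the time, the measured TCP pose, the force and the opening at its end, in the units of the state.
- robot.get_obs(): the state, without advancing time (a new reading comes with each control period).
- robot.snapshot(name): name is "scene" or "top"; returns (picture, depth): 480x640x3 uint8, red, green, blue; 480x640 float32, m along the optical axis (not along the pixel's ray), 0 where there is no reading.
- robot.camera_info(name): a dict with "fx", "fy", "cx", "cy" (pixels), "k1" (the pictures are not rectified: a ray, as slopes to the right and down, at radius r is drawn at 1 + k1 r^2 times it, then the intrinsics apply), "R" (3x3) and "t" (3): a world point X has camera coordinates R X + t. Camera axes: x right, y down, z forward; pixel columns grow to the right and rows downward; lengths in m; the calibration is good to about 2 mm. A picture is of the moment at which its call begins. camera_info takes no time and is no camera call.
- robot.close_job(): hands the job in, once; it reports no verdict.
The state is a dict: "time": time; "joint_positions": joint angles; "qvel": joint speeds; "joint_torque": joint torques, N m; "tool_pos": TCP position; "ee_rot": TCP orientation; "wrist_force": force on the tool from outside, world axes, zero at the start; "wrist_torque": the same for the moment, N m; "width": finger opening in m.
Only numpy, scipy, OpenCV 4.12 (cv2) and the standard library are available. Lean on these libraries where they do the work, as an engineer would, in place of code of your own. Each camera call takes 0.05 s, during which the arm holds its last target.

## Working session

There is one attempt and no reset: what is moved stays moved. The work goes in short steps, Python scripts to look and compute and a tool call to move; the robot and the scene stay as the last step left them, time stands still between calls to the robot, and variables do not carry over. Pictures are saved under pics/ and viewed, and the job is handed in when it is done.

Besides the shell and the picture viewer there is one more tool, called after "Emit:" as name(argument=value, ...), one argument or row to a line, values as JSON. step_arm: Moves the arm, as the interface text tells. Its arguments: {"type":"object","properties":{"commands":{"type":"array"},"fingers":{"type":"number"}},"required":["commands"]}

```bash
ls; mkdir -p pics; cat > h.py <<'E'
import numpy as np, cv2, pickle
from bench import robot
def snap(n,tag):
    im,d=robot.snapshot(n); cv2.imwrite(f'pics/{tag}.png',im[...,::-1]); np.savez(f'pics/{tag}.npz',im=im,d=d); return im,d
def deproj(n,d,uv):
    c=robot.camera_info(n); R=np.array(c['R']);t=np.array(c['t'])
    uv=np.atleast_2d(uv); out=[]
    K=np.array([[c['fx'],0,c['cx']],[0,c['fy'],c['cy']],[0,0,1]])
    s=cv2.undistortPoints(uv.astype(float).reshape(-1,1,2),K,np.array([c['k1'],0,0,0,0.])).reshape(-1,2)
    z=np.array([d[int(round(v)),int(round(u))] for u,v in uv])
    P=np.c_[s*z[:,None],z]
    return (P-t)@R
def cloud(n,d):
    v,u=np.mgrid[0:480,0:640]
    return deproj(n,d,np.c_[u.ravel(),v.ravel()]).reshape(480,640,3)
def proj(n,X):
    c=robot.camera_info(n); R=np.array(c['R']);t=np.array(c['t'])
    K=np.array([[c['fx'],0,c['cx']],[0,c['fy'],c['cy']],[0,0,1]])
    return cv2.projectPoints(np.atleast_2d(X).astype(float),cv2.Rodrigues(R)[0],t,K,np.array([c['k1'],0,0,0,0.]))[0].reshape(-1,2)
E
python3 - <<'E'
from h import *
print(robot.get_obs())
for n in('scene','top'):
    snap(n,n+'0'); print(n,robot.camera_info(n))
E
```

```text
pics
{'time': 0.0, 'joint_positions': array([ 1.04789454e+00,  8.79412902e-02,  1.37223787e+00, -2.11243076e-05,
        1.68357461e+00, -1.03115164e-01]), 'qvel': array([ 0.0009673 , -0.00049   ,  0.00069561, -0.00092129, -0.00029007,
       -0.00050859]), 'joint_torque': array([-2.06799177e-04, -3.40182745e+01, -3.02427721e+01,  7.18335528e-02,
        3.28881992e-02, -1.47083697e-04]), 'tool_pos': array([0.22391752, 0.50178401, 0.21231995]), 'ee_rot': array([-1.57059476,  0.0021518 ,  1.15100757]), 'wrist_force': array([-0.09595577, -1.0098629 ,  0.12757367]), 'wrist_torque': array([-0.01958623, -0.01622999,  0.01039733]), 'width': 0.09407817842924837}
scene {'fx': 540.4797116383215, 'fy': 540.4797116383215, 'cx': 314.57683754326587, 'cy': 236.76310733447949, 'k1': -0.1192745973635189, 'R': array([[ 0.22101009,  0.97512026, -0.017176  ],
       [ 0.78012183, -0.18732824, -0.59692384],
       [-0.58529008,  0.11852682, -0.80211403]]), 't': array([-0.16214915, -0.36988016,  1.75891879])}
top {'fx': 521.9943546725052, 'fy': 521.9943546725052, 'cx': 322.7171786672433, 'cy': 241.12253665747858, 'k1': 0.04296241343728502, 'R': array([[ 0.00704648, -0.999814  ,  0.01795295],
       [-0.99433356, -0.00890998, -0.10593103],
       [ 0.10607128, -0.01710478, -0.9942114 ]]), 't': array([0.01286532, 0.56189773, 1.35993377])}
```

View pics/scene0.png

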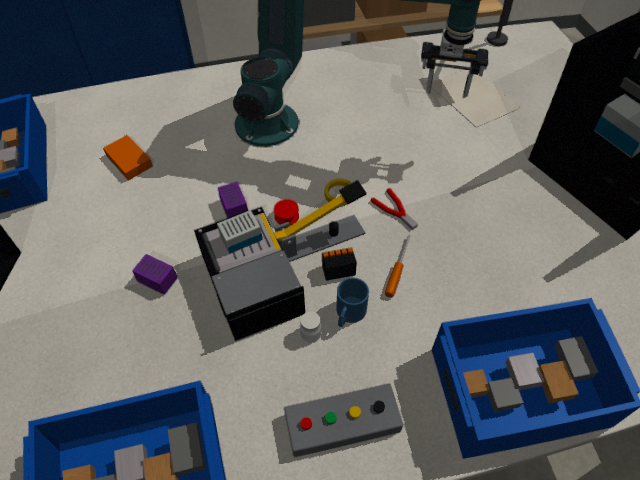

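View pics/top0.png

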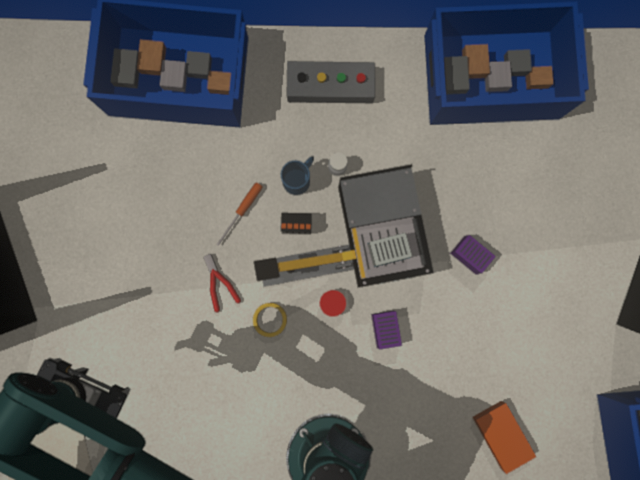

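The unit could be confused with the following:
- Silver box with teal bands: scene (238,230), top (389,247).
- Purple boxes: scene (232,198) and (154,273).
- Grey control box with buttons: scene (342,418).

The silver box standing on the hatch fits the description, so I'll check it in a close crop.

```bash
python3 - <<'E'
from h import *
a=cv2.imread('pics/scene0.png')[170:340,180:380]; b=cv2.imread('pics/top0.png')[150:300,240:450]
cv2.imwrite('pics/c1.png',cv2.resize(a,None,fx=4,fy=3.5,interpolation=cv2.INTER_CUBIC)[:600,:800])
cv2.imwrite('pics/c2.png',cv2.resize(b,None,fx=3.8,fy=3.8,interpolation=cv2.INTER_CUBIC))
d=np.load('pics/top0.npz')['d'];P=cloud('top',d)
for uv in [(267,269),(389,247),(380,195),(332,302),(297,178),(360,250),(300,222)]:
    print(uv,P[uv[1],uv[0]].round(4))
z=P[...,2]
roi=np.zeros_like(z,bool);roi[150:300,330:450]=1
m=roi&(z>.1)&(z<.116)&(d>0)
pts=P[m][:,:2].astype(np.float32);print(m.sum(),np.median(z[m]),cv2.minAreaRect(pts))
m2=roi&(z>.15)&(z<.18)&(d>0); q=P[m2][:,:2].astype(np.float32);print(m2.sum(),np.median(z[m2]),cv2.minAreaRect(q),q.mean(0))
E
```

```text
(267, 269) [0.4799 0.1529 0.1546]
(389, 247) [ 0.5345 -0.1395  0.166 ]
(380, 195) [ 0.6713 -0.1251  0.1137]
(332, 302) [ 0.4011 -0.0081  0.0313]
(297, 178) [0.7381 0.0887 0.0035]
(360, 250) [ 0.5315 -0.0747  0.1119]
(300, 222) [0.6085 0.0776 0.0579]
6760 0.10875848721010656 ((0.5924267768859863, -0.14009106159210205), (0.2759554386138916, 0.18654409050941467), 11.540786743164062)
941 0.16435888871911142 ((0.5299426317214966, -0.14246612787246704), (0.06025572493672371, 0.09074243903160095), 14.569828033447266) [ 0.52934265 -0.14179698]
```

View pics/c1.png

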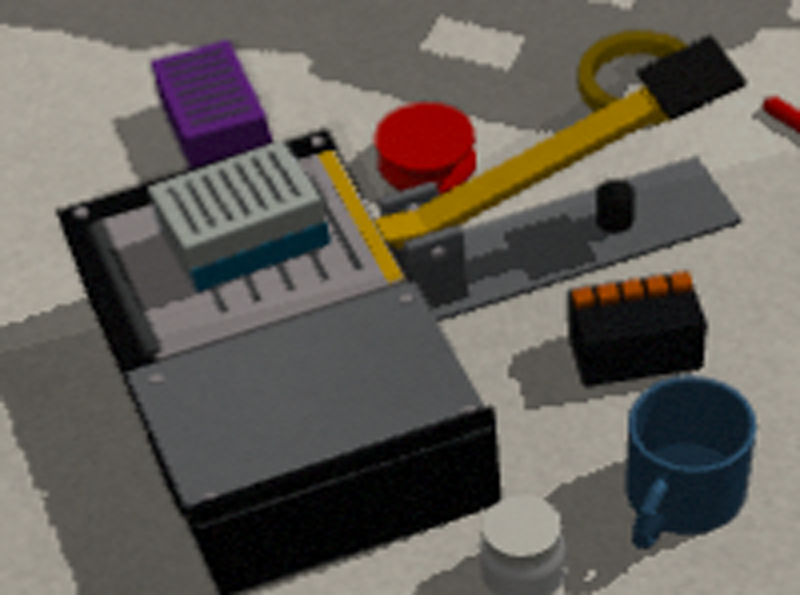

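View pics/c2.png

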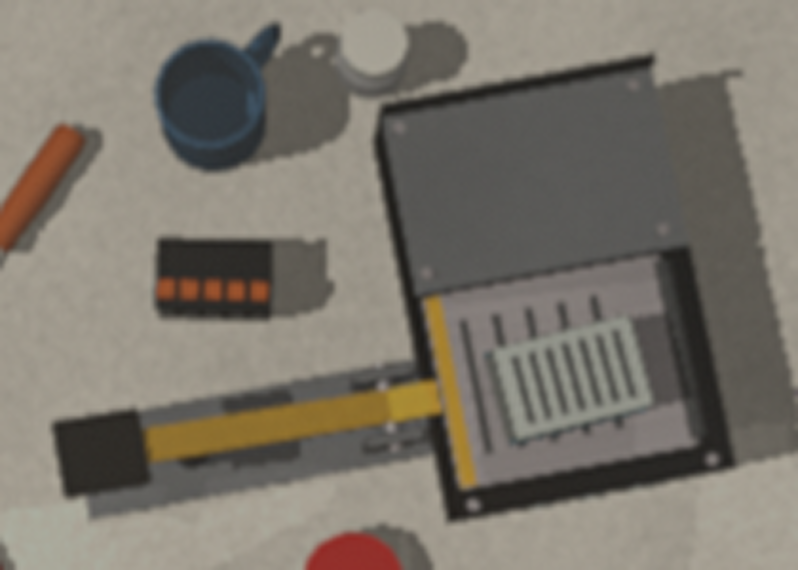

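The crop confirms it: the silver slotted box with teal sides is on the hatch next to the yellow line, and both purple boxes are on the bench. Next I'll check the housing and unit poses by overlaying the model.

```bash
cat >> h.py <<'E'
YAW=np.radians(11.3)
def Rz(a): return np.array([[np.cos(a),-np.sin(a)],[np.sin(a),np.cos(a)]])
E
python3 - <<'E'
from h import *
d=np.load('pics/top0.npz')['d'];P=cloud('top',d);z=P[...,2]
roi=np.zeros_like(z,bool);roi[255:282,250:282]=1
m=roi&(z>.13)&(z<.18)
print('pad',m.sum(),P[m].mean(0), cv2.minAreaRect(P[m][:,:2].astype(np.float32)))
roi=np.zeros_like(z,bool);roi[150:300,330:450]=1
mm=roi&(z>.1)&(z<.116)
pts=P[mm][:,:2]
from scipy.optimize import minimize
# robust bounds per yaw: percentiles of own coords
for a in (10,11,11.3,12,13):
    q=pts@Rz(np.radians(a)); print(a,np.percentile(q,[.5,99.5],axis=0).round(4).tolist(), np.ptp(np.percentile(q,[.5,99.5],axis=0),axis=0))
def rect(x0,x1,y0,y1,z): return [(x0,y0,z),(x1,y0,z),(x1,y1,z),(x0,y1,z)]
pad=P[m].mean(0)[:2]; bc=np.array([.5924,-.1401])
v=pad-bc; yaw=np.arctan2(v[1],v[0])-np.arctan2(311.5,-55); print('yaw',np.degrees(yaw))
yaw=np.radians(11.3)
O=((pad-Rz(yaw)@[0,.189])+(bc-Rz(yaw)@[.055,-.1225]))/2
print('O',O,pad-Rz(yaw)@[0,.189],bc-Rz(yaw)@[.055,-.1225])
u=np.array([.5299,-.1425]); print('unit own',Rz(yaw).T@(u-O))
for n in('scene','top'):
    im=cv2.imread(f'pics/{n}0.png'); im=cv2.resize(im,None,fx=4,fy=4,interpolation=cv2.INTER_CUBIC)
    for r,c in [(rect(-85,195,-215,-30,110),(0,255,0)),(rect(-65,65,-195,-33,110),(0,255,255)),(rect(67,189,-215,-30,109),(255,0,255)),(rect(-25,25,162,216,155),(255,255,0))]:
        r=np.array(r)/1000; w=np.c_[r[:,:2]@Rz(yaw).T+O,r[:,2]]
        cv2.polylines(im,[((proj(n,w)+.5)*4).astype(int)],True,c,1)
    r=np.array(rect(-30,30,-45,45,165))/1000; w=np.c_[r[:,:2]@Rz(np.radians(14.6)).T+u,r[:,2]]
    cv2.polylines(im,[((proj(n,w)+.5)*4).astype(int)],True,(0,0,255),1)
    x,y=(180,170) if n=='scene' else (240,150)
    cv2.imwrite(f'pics/o_{n}.png',im[y*4:y*4+600,x*4:x*4+800])
E
```

```text
pad 514 [0.48008738 0.15327218 0.15251315] ((0.4809328615665436, 0.1507222205400467), (0.04960457608103752, 0.06460107117891312), 11.29098129272461)
10 [[0.4224, -0.3331], [0.6956, -0.1483]] [0.27323973 0.1847807 ]
11 [[0.4181, -0.3422], [0.6909, -0.1589]] [0.27280829 0.18335403]
11.3 [[0.4168, -0.3452], [0.6896, -0.1618]] [0.27274045 0.18339864]
12 [[0.4136, -0.3523], [0.6866, -0.1688]] [0.27294501 0.18352107]
13 [[0.4087, -0.3628], [0.6819, -0.1775]] [0.27317142 0.18527886]
yaw 10.935280928059122
O [ 0.515792   -0.03140787] [ 0.5171212  -0.03206399] [ 0.51446279 -0.03075174]
unit own [-0.00793356 -0.11170298]
```

View pics/o_top.png

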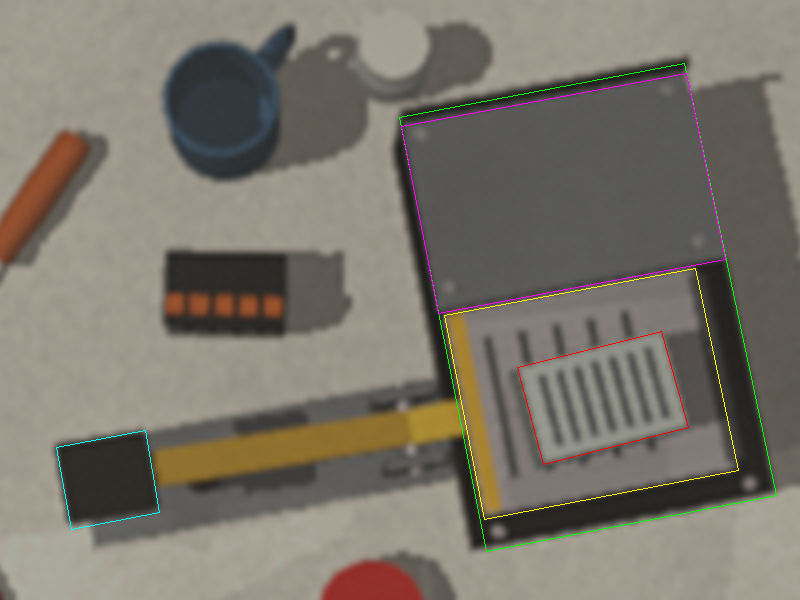

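View pics/o_scene.png

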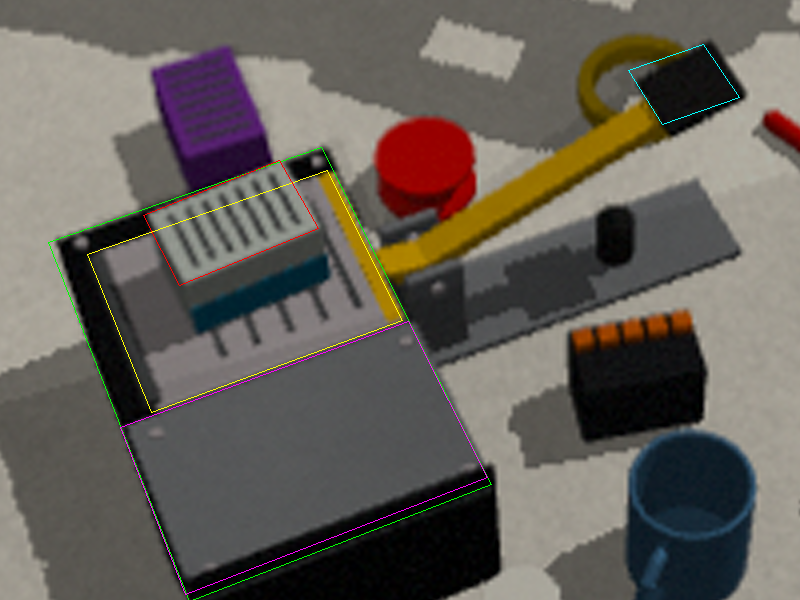

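Emit:
step_arm(
  commands=[
    {"xyz": [0.014,-0.037,0],"twist": [0,0,3]},
    {"xyz": [0.028,-0.075,0],"twist": [0,0,6]},
    {"xyz": [0.042,-0.112,0],"twist": [0,0,9]},
    {"xyz": [0.056,-0.15,0],"twist": [0,0,12]},
    {"xyz": [0.07,-0.187,0],"twist": [0,0,15]},
    {"xyz": [0.084,-0.225,0],"twist": [0,0,18]},
    {"xyz": [0.098,-0.262,0],"twist": [0,0,21]},
    {"xyz": [0.112,-0.3,0],"twist": [0,0,24]},
    {"xyz": [0.126,-0.337,0],"twist": [0,0,27]},
    {"xyz": [0.14,-0.375,0],"twist": [0,0,30]},
    {"xyz": [0.15,-0.405,0],"twist": [0,0,33]},
    {"xyz": [0.16,-0.43,0],"twist": [0,0,35.4]},
  ],
  fingers=135,
)

```text
time: 1.1
tool_pos: [0.3841, 0.0699, 0.2132]
ee_rot: [-1.57, 0.0, 1.769]
wrist_force: [-0.2, -0.7, 0.7]
width: 0.0446
```

Emit:
step_arm(
  commands=[
    {"xyz": [0.012,-0.033,0],"twist": [0,0,0]},
    {"xyz": [0.024,-0.065,0],"twist": [0,0,0]},
    {"xyz": [0.036,-0.098,0],"twist": [0,0,0]},
    {"xyz": [0.048,-0.131,0],"twist": [0,0,0]},
    {"xyz": [0.06,-0.164,0],"twist": [0,0,0]},
    {"xyz": [0.072,-0.197,0],"twist": [0,0,0]},
    {"xyz": [0.084,-0.229,0],"twist": [0,0,0]},
    {"xyz": [0.084,-0.229,-0.02],"twist": [0,0,0]},
    {"xyz": [0.084,-0.229,-0.04],"twist": [0,0,0]},
    {"xyz": [0.084,-0.229,-0.055],"twist": [0,0,0]},
    {"xyz": [0.084,-0.229,-0.055],"twist": [0,0,0]},
    {"xyz": [0.084,-0.229,-0.055],"twist": [0,0,0]},
  ],
)

```text
time: 2.1
tool_pos: [0.4674, -0.1564, 0.1574]
ee_rot: [-1.568, -0.002, 1.769]
wrist_force: [0.1, -0.0, 0.2]
width: 0.0441
```

```bash
python3 - <<'E'
from h import *
for n in('scene','top'): snap(n,n+'1')
o=robot.get_obs(); print(o['tool_pos'],o['wrist_force'],o['joint_positions'])
a=cv2.imread('pics/scene1.png')[140:310,160:360]
cv2.imwrite('pics/c3.png',cv2.resize(a,None,fx=4,fy=3.5,interpolation=cv2.INTER_CUBIC))
E
```

```text
[ 0.46862814 -0.15682042  0.15954516] [ 0.01497759  0.77633015 -0.08847108] [-4.37746111e-01 -2.15227890e-02  1.58955121e+00  5.06632524e-05
  1.57209583e+00 -2.20687148e+00]
```

View pics/c3.png

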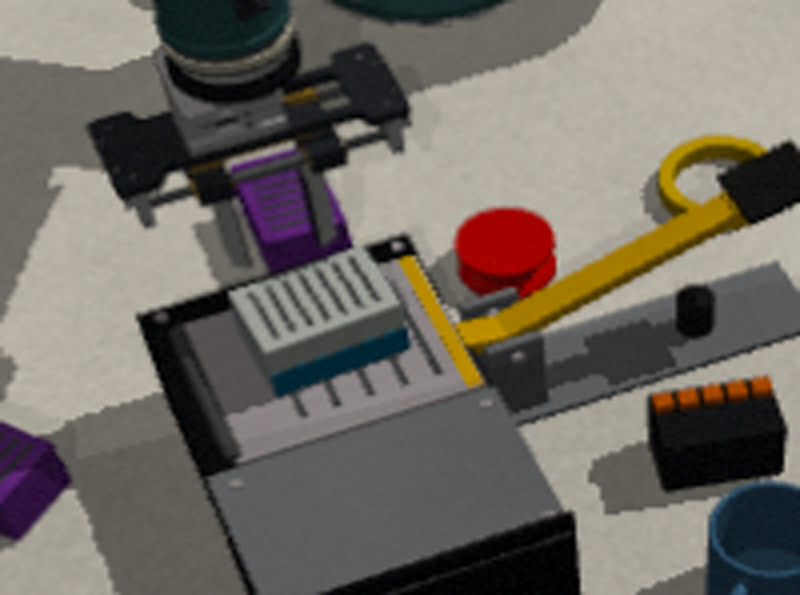

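The fingers are just behind the near face of the unit, roughly centred on it (crop ~(280,230)), with nothing under them but the strip. I'll lower them and start pushing.

Emit:
step_arm(
  commands=[
    {"xyz": [0,0,-0.012],"twist": [0,0,0]},
    {"xyz": [0,0,-0.024],"twist": [0,0,0]},
    {"xyz": [0,0,-0.033],"twist": [0,0,0]},
    {"xyz": [0,0,-0.033],"twist": [0,0,0]},
    {"xyz": [0.0059,0.0012,-0.033],"twist": [0,0,0]},
    {"xyz": [0.0118,0.0024,-0.033],"twist": [0,0,0]},
    {"xyz": [0.0177,0.0035,-0.033],"twist": [0,0,0]},
    {"xyz": [0.0235,0.0047,-0.033],"twist": [0,0,0]},
    {"xyz": [0.0294,0.0059,-0.033],"twist": [0,0,0]},
    {"xyz": [0.0353,0.0071,-0.033],"twist": [0,0,0]},
    {"xyz": [0.0412,0.0082,-0.033],"twist": [0,0,0]},
    {"xyz": [0.0471,0.0094,-0.033],"twist": [0,0,0]},
  ],
)

```text
time: 3.2
tool_pos: [0.5156, -0.1476, 0.126]
ee_rot: [-1.57, 0.001, 1.769]
wrist_force: [-5.3, -1.2, 3.9]
width: 0.0445
```

```bash
python3 - <<'E'
from h import *
o=robot.get_obs(); print(o['tool_pos'],o['wrist_force'])
snap('scene','scene2')
a=cv2.imread('pics/scene2.png')[140:310,160:360]
cv2.imwrite('pics/c4.png',cv2.resize(a,None,fx=4,fy=3.5,interpolation=cv2.INTER_CUBIC))
E
```

```text
[ 0.51559874 -0.14762346  0.12598854] [-5.32510126 -1.19258134  3.92240656]
```

View pics/c4.png

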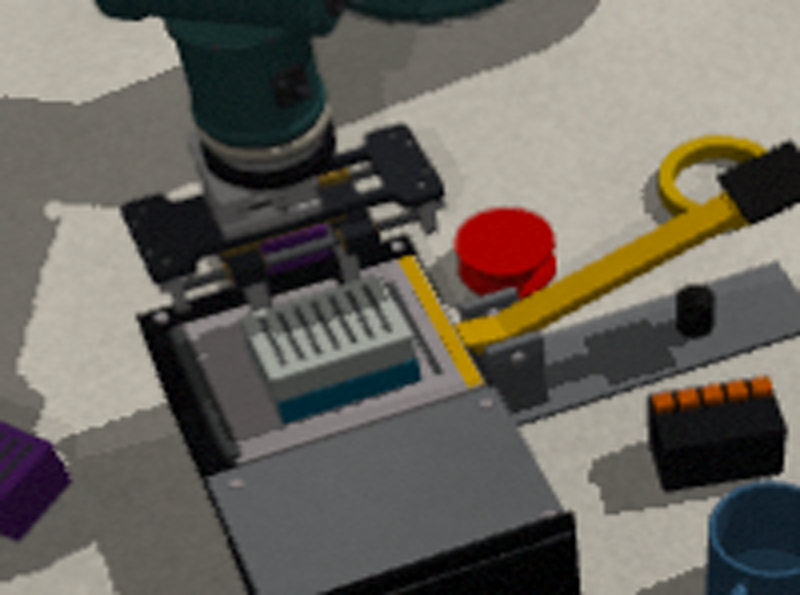

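The unit is sliding flat and square. The force is about 5 N, so I'll keep pushing slowly.

Emit:
step_arm(
  commands=[
    {"xyz": [0.0049,0.001,0],"twist": [0,0,0]},
    {"xyz": [0.0098,0.002,0],"twist": [0,0,0]},
    {"xyz": [0.0147,0.0029,0],"twist": [0,0,0]},
    {"xyz": [0.0196,0.0039,0],"twist": [0,0,0]},
    {"xyz": [0.0245,0.0049,0],"twist": [0,0,0]},
    {"xyz": [0.0294,0.0059,0],"twist": [0,0,0]},
    {"xyz": [0.0343,0.0069,0],"twist": [0,0,0]},
    {"xyz": [0.0392,0.0078,0],"twist": [0,0,0]},
    {"xyz": [0.0441,0.0088,0],"twist": [0,0,0]},
    {"xyz": [0.049,0.0098,0],"twist": [0,0,0]},
    {"xyz": [0.0539,0.0108,0],"twist": [0,0,0]},
    {"xyz": [0.0588,0.0118,0],"twist": [0,0,0]},
  ],
)

```text
time: 4.25
tool_pos: [0.574, -0.1358, 0.1258]
ee_rot: [-1.57, 0.0, 1.769]
wrist_force: [-3.9, -0.1, 2.5]
width: 0.0443
```

```bash
python3 - <<'E'
from h import *
o=robot.get_obs(); print(o['tool_pos'],o['wrist_force'])
snap('scene','scene3')
a=cv2.imread('pics/scene3.png')[140:310,160:360]
cv2.imwrite('pics/c5.png',cv2.resize(a,None,fx=4,fy=3.5,interpolation=cv2.INTER_CUBIC))
E
```

```text
[ 0.57402019 -0.1357841   0.12580029] [-3.91863558 -0.05298189  2.46212981]
```

View pics/c5.png

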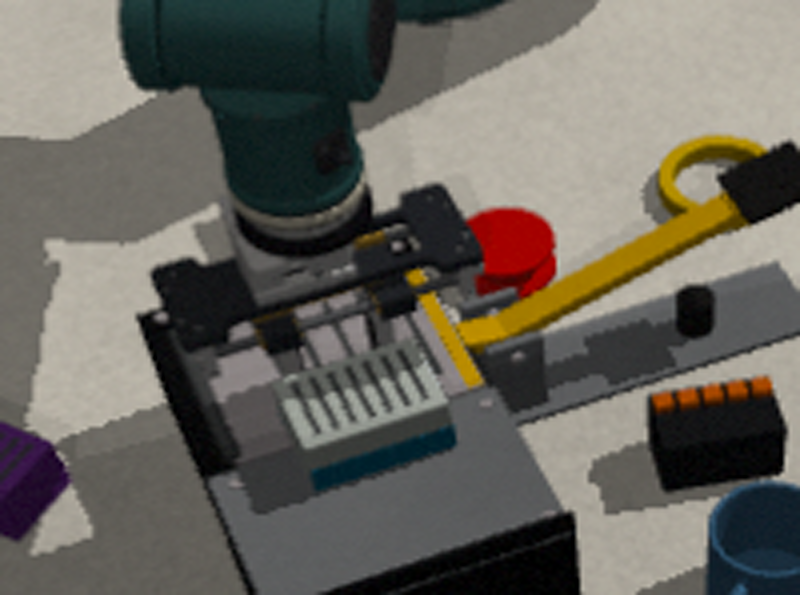

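Emit:
step_arm(
  commands=[
    {"xyz": [0.0049,0.001,0],"twist": [0,0,0]},
    {"xyz": [0.0098,0.002,0],"twist": [0,0,0]},
    {"xyz": [0.0147,0.0029,0],"twist": [0,0,0]},
    {"xyz": [0.0196,0.0039,0],"twist": [0,0,0]},
    {"xyz": [0.0245,0.0049,0],"twist": [0,0,0]},
    {"xyz": [0.0294,0.0059,0],"twist": [0,0,0]},
    {"xyz": [0.0343,0.0069,0],"twist": [0,0,0]},
    {"xyz": [0.0392,0.0078,0],"twist": [0,0,0]},
    {"xyz": [0.0441,0.0088,0],"twist": [0,0,0]},
    {"xyz": [0.048,0.0096,0],"twist": [0,0,0]},
    {"xyz": [0.051,0.0102,0],"twist": [0,0,0]},
    {"xyz": [0.053,0.0106,0],"twist": [0,0,0]},
  ],
)

```text
time: 5.3
tool_pos: [0.6275, -0.1247, 0.1252]
ee_rot: [-1.571, -0.0, 1.769]
wrist_force: [-1.6, -0.2, -0.2]
width: 0.0441
```

```bash
python3 - <<'E'
from h import *
o=robot.get_obs(); print(o['tool_pos'],o['wrist_force'])
im,d=snap('scene','scene4')
a=cv2.imread('pics/scene4.png')[140:310,160:360]
cv2.imwrite('pics/c6.png',cv2.resize(a,None,fx=4,fy=3.5,interpolation=cv2.INTER_CUBIC))
E
```

```text
[ 0.62750501 -0.12474215  0.12517859] [-1.58867699 -0.23978313 -0.23383707]
```

View pics/c6.png

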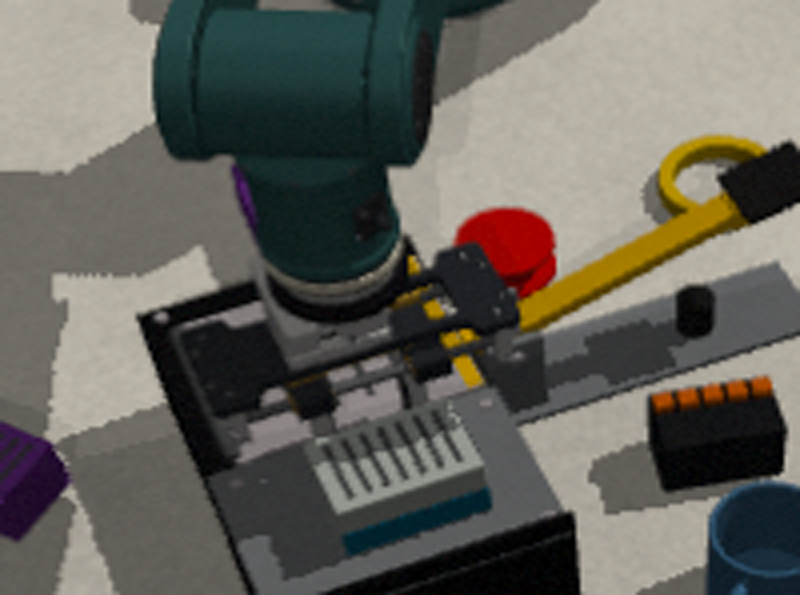

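Emit:
step_arm(
  commands=[
    {"xyz": [-0.01,-0.002,0],"twist": [0,0,0]},
    {"xyz": [-0.025,-0.005,0],"twist": [0,0,0]},
    {"xyz": [-0.04,-0.008,0.02],"twist": [0,0,0]},
    {"xyz": [-0.05,-0.005,0.05],"twist": [0,0,0]},
    {"xyz": [-0.06,0.01,0.08],"twist": [0,0,0]},
    {"xyz": [-0.07,0.04,0.1],"twist": [0,0,0]},
    {"xyz": [-0.08,0.075,0.1],"twist": [0,0,0]},
    {"xyz": [-0.09,0.11,0.1],"twist": [0,0,0]},
    {"xyz": [-0.1,0.145,0.1],"twist": [0,0,0]},
    {"xyz": [-0.11,0.18,0.1],"twist": [0,0,0]},
    {"xyz": [-0.12,0.215,0.1],"twist": [0,0,0]},
    {"xyz": [-0.13,0.25,0.1],"twist": [0,0,0]},
  ],
  fingers=255,
)

```text
time: 6.35
tool_pos: [0.4971, 0.127, 0.2265]
ee_rot: [-1.575, -0.001, 1.769]
wrist_force: [0.4, 0.3, 0.1]
width: 0.0006
```

```bash
python3 - <<'E'
from h import *
o=robot.get_obs(); print(o['tool_pos'],o['wrist_force'],o['width'])
im,d=snap('top','top5'); P=cloud('top',d); z=P[...,2]
O=np.array([.515,-.033]); yaw=np.radians(11.3)
roi=np.zeros_like(z,bool);roi[150:300,330:450]=1
m=roi&(z>.15)&(z<.18)&(P[...,0]>.55);q=P[m][:,:2].astype(np.float32)
r=cv2.minAreaRect(q); print(m.sum(),z[m].mean(),r); print('own',Rz(yaw).T@(np.array(r[0])-O))
print('corners own',((cv2.boxPoints(r)-O)@Rz(yaw)).round(3))
im2,d2=snap('scene','scene5')
a=cv2.imread('pics/scene5.png')[140:310,160:360]
b=cv2.imread('pics/top5.png')[140:310,220:450]
cv2.imwrite('pics/c7.png',cv2.resize(a,None,fx=4,fy=3.5,interpolation=cv2.INTER_CUBIC))
cv2.imwrite('pics/c8.png',cv2.resize(b,None,fx=3.4,fy=3.4,interpolation=cv2.INTER_CUBIC))
E
```

```text
[0.49707913 0.12703859 0.22650655] [0.38097903 0.30840872 0.11013062] 0.0006232572209211127
926 0.16310044133580143 ((0.6676851511001587, -0.11639907956123352), (0.060861460864543915, 0.09030541032552719), 11.330121040344238)
own [ 0.13338357 -0.11170043]
corners own [[ 0.103 -0.067]
 [ 0.103 -0.157]
 [ 0.164 -0.157]
 [ 0.164 -0.067]]
```

View pics/c7.png

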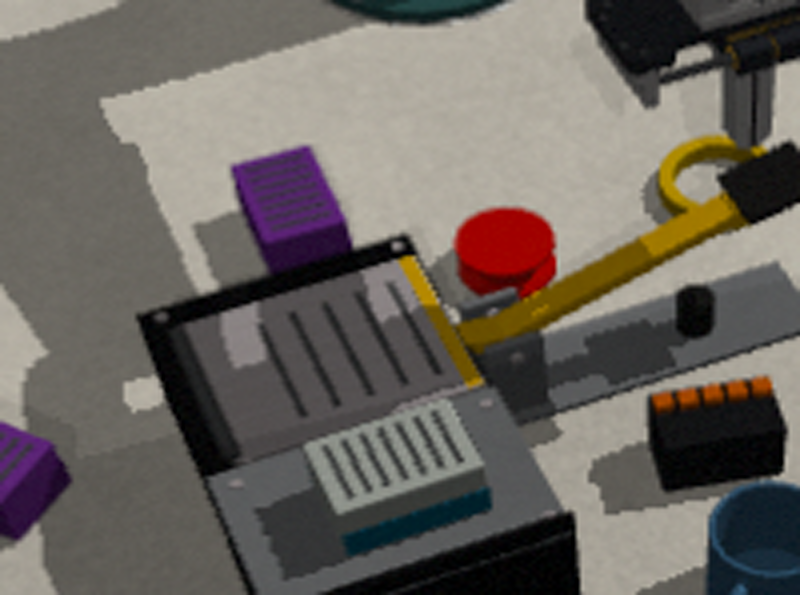

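View pics/c8.png

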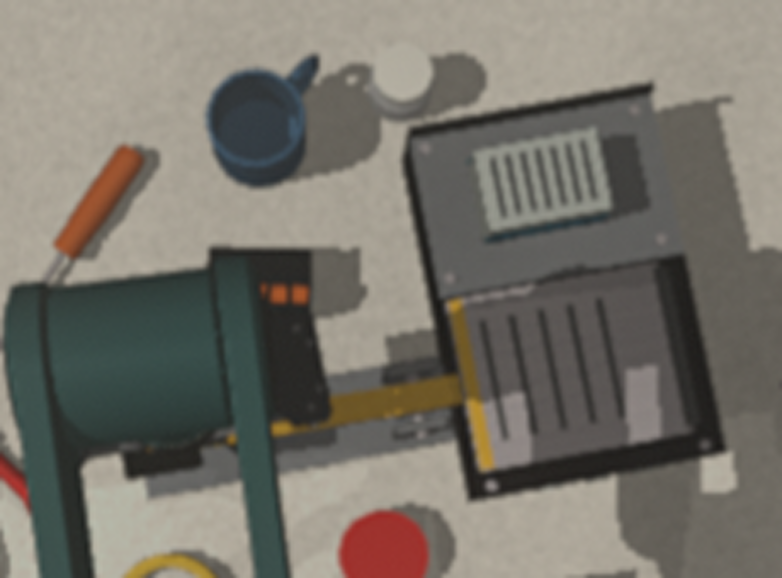

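The unit now stands wholly on the deck. It spans own x 103–164 and y −157 to −67, inside the deck's 67–189 and −215 to −30. Now I'll move over the pad.

Emit:
step_arm(
  commands=[
    {"xyz": [-0.009,0.013,0],"twist": [0,0,0]},
    {"xyz": [-0.018,0.026,0],"twist": [0,0,0]},
    {"xyz": [-0.018,0.026,-0.02],"twist": [0,0,0]},
    {"xyz": [-0.018,0.026,-0.04],"twist": [0,0,0]},
    {"xyz": [-0.018,0.026,-0.05],"twist": [0,0,0]},
    {"xyz": [-0.018,0.026,-0.05],"twist": [0,0,0]},
  ],
)

```text
time: 6.95
tool_pos: [0.4781, 0.1504, 0.1729]
ee_rot: [-1.567, -0.0, 1.768]
wrist_force: [0.2, 0.3, -0.4]
width: 0.0006
```

```bash
python3 - <<'E'
from h import *
o=robot.get_obs(); print(o['tool_pos'],o['wrist_force'],o['width'])
snap('scene','scene6')
a=cv2.imread('pics/scene6.png')[130:300,240:440]
cv2.imwrite('pics/c9.png',cv2.resize(a,None,fx=4,fy=3.5,interpolation=cv2.INTER_CUBIC))
r=.2052
ey=np.array([-.1959,.9806]); p0=o['tool_pos']
for th in np.arange(0,.56,.05):
    al=.4004-th; print(round(th,2), ((r*np.cos(al)-.189)*ey).round(4), round(.075+r*np.sin(al)+.008-p0[2],4))
E
```

```text
[0.47805222 0.1503541  0.17290658] [ 0.1967433   0.30643336 -0.4163243 ] 0.0005690700775793728
0.0 [ 0. -0.] -0.0099
0.05 [-0.0007  0.0037] -0.0195
0.1 [-0.0014  0.0069] -0.0292
0.15 [-0.0019  0.0096] -0.0391
0.2 [-0.0024  0.0119] -0.0491
0.25 [-0.0027  0.0136] -0.0592
0.3 [-0.003   0.0149] -0.0693
0.35 [-0.0031  0.0156] -0.0796
0.4 [-0.0032  0.0159] -0.0898
0.45 [-0.0031  0.0156] -0.1001
0.5 [-0.003   0.0149] -0.1103
0.55 [-0.0027  0.0136] -0.1205
```

View pics/c9.png

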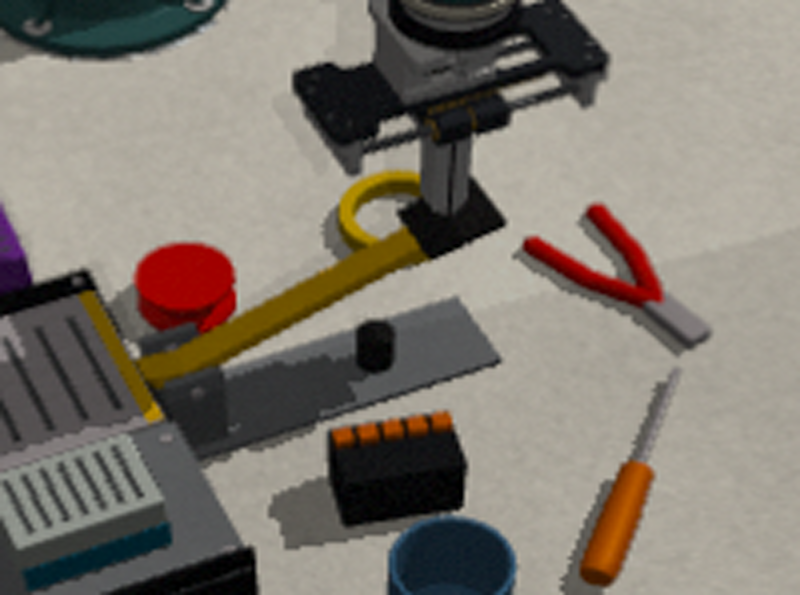

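The closed fingertips are over the middle of the pad (crop ~(450,215)). I'll press along the arc.

Emit:
step_arm(
  commands=[
    {"xyz": [0,0,-0.006],"twist": [0,0,0]},
    {"xyz": [0,0.001,-0.012],"twist": [0,0,0]},
    {"xyz": [-0.0005,0.003,-0.018],"twist": [0,0,0]},
    {"xyz": [-0.001,0.005,-0.024],"twist": [0,0,0]},
    {"xyz": [-0.0015,0.007,-0.03],"twist": [0,0,0]},
    {"xyz": [-0.0017,0.0085,-0.036],"twist": [0,0,0]},
    {"xyz": [-0.002,0.01,-0.042],"twist": [0,0,0]},
    {"xyz": [-0.0024,0.012,-0.05],"twist": [0,0,0]},
    {"xyz": [-0.0027,0.013,-0.057],"twist": [0,0,0]},
    {"xyz": [-0.003,0.0145,-0.064],"twist": [0,0,0]},
    {"xyz": [-0.003,0.015,-0.07],"twist": [0,0,0]},
    {"xyz": [-0.003,0.015,-0.07],"twist": [0,0,0]},
  ],
)

```text
time: 8.0
tool_pos: [0.4774, 0.1668, 0.107]
ee_rot: [-1.575, -0.001, 1.769]
wrist_force: [0.2, 0.9, 6.5]
width: 0.0006
```

```bash
python3 - <<'E'
from h import *
o=robot.get_obs(); print(o['tool_pos'],o['wrist_force'],o['width'])
snap('scene','scene7')
a=cv2.imread('pics/scene7.png')[130:300,220:420]
cv2.imwrite('pics/c10.png',cv2.resize(a,None,fx=4,fy=3.5,interpolation=cv2.INTER_CUBIC))
E
```

```text
[0.47738165 0.16684223 0.10697557] [0.22831682 0.92314667 6.4743599 ] 0.0005506340558433971
```

View pics/c10.png

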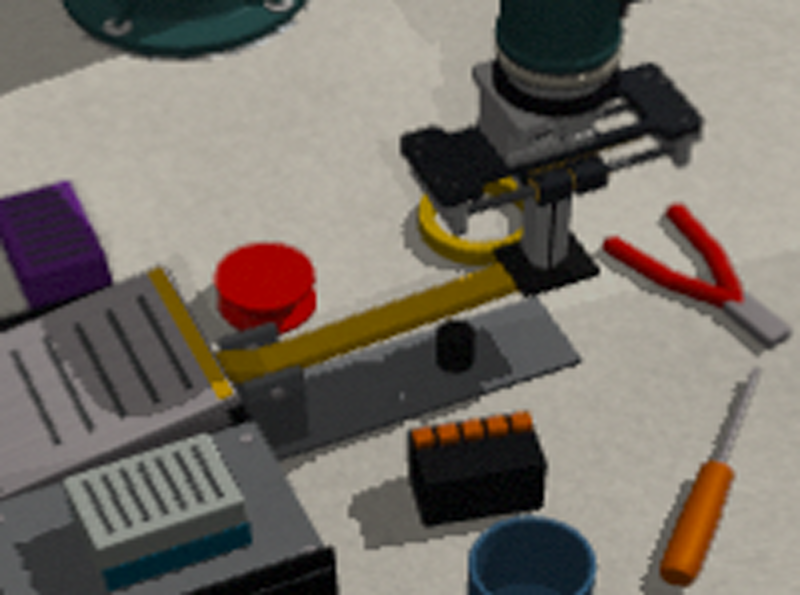

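The hatch is rising with the lever at 6.5 N. I'll continue down to the stop.

Emit:
step_arm(
  commands=[
    {"xyz": [0,0.0005,-0.006],"twist": [0,0,0]},
    {"xyz": [0,0.001,-0.012],"twist": [0,0,0]},
    {"xyz": [0,0.001,-0.018],"twist": [0,0,0]},
    {"xyz": [0,0.001,-0.024],"twist": [0,0,0]},
    {"xyz": [0,0.001,-0.03],"twist": [0,0,0]},
    {"xyz": [0,0.0005,-0.036],"twist": [0,0,0]},
    {"xyz": [0,0,-0.041],"twist": [0,0,0]},
    {"xyz": [0,0,-0.045],"twist": [0,0,0]},
    {"xyz": [0,-0.001,-0.049],"twist": [0,0,0]},
    {"xyz": [0,-0.001,-0.052],"twist": [0,0,0]},
    {"xyz": [0,-0.001,-0.052],"twist": [0,0,0]},
    {"xyz": [0,-0.001,-0.052],"twist": [0,0,0]},
  ],
)

```text
time: 9.05
tool_pos: [0.4774, 0.1662, 0.0546]
ee_rot: [-1.575, -0.002, 1.769]
wrist_force: [1.3, 2.5, 2.4]
width: 0.0002
```

Emit:
step_arm(
  commands=[
    {"xyz": [0,0,-0.001],"twist": [0,0,0]},
    {"xyz": [0,0,-0.002],"twist": [0,0,0]},
    {"xyz": [0,0,-0.003],"twist": [0,0,0]},
    {"xyz": [0,0,-0.003],"twist": [0,0,0]},
  ],
)

```text
time: 9.38
tool_pos: [0.4776, 0.1661, 0.0535]
ee_rot: [-1.575, -0.001, 1.769]
wrist_force: [-1.6, 3.3, 13.0]
width: 0.0002
```

The force jumped to 13 N and the tool moved only 1 mm, so the lever is on its stop. I'll add a little margin and check with the cameras.

Emit:
step_arm(
  commands=[
    {"xyz": [0,0,-0.001],"twist": [0,0,0]},
    {"xyz": [0,0,-0.002],"twist": [0,0,0]},
    {"xyz": [0,0,-0.002],"twist": [0,0,0]},
    {"xyz": [0,0,-0.002],"twist": [0,0,0]},
  ],
)

```text
time: 9.72
tool_pos: [0.4778, 0.1661, 0.0533]
ee_rot: [-1.576, -0.001, 1.769]
wrist_force: [-4.1, 2.3, 18.9]
width: 0.0006
```

```bash
python3 - <<'E'
from h import *
im,d=snap('top','top8'); im2,d2=snap('scene','scene8')
o=robot.get_obs(); print(o['tool_pos'],o['wrist_force'],o['time'])
O=np.array([.515,-.033]); yaw=np.radians(11.3)
P=cloud('top',d); own=np.dstack([(P[...,:2]-O)@Rz(yaw),P[...,2]])
m=(abs(own[...,0])<.05)&(own[...,1]>-.18)&(own[...,1]<-.045)&(own[...,2]>.09)&(own[...,2]<.2)
f=np.polyfit(own[m][:,1],own[m][:,2],1); print('hatch angle',np.arctan(f[0]),m.sum())
u=(own[...,0]>.08)&(own[...,0]<.185)&(own[...,1]>-.2)&(own[...,1]<-.04)&(own[...,2]>.15)
r=cv2.minAreaRect(own[u][:,:2].astype(np.float32)); print(r,cv2.boxPoints(r).round(3).tolist(), own[u][:,2].mean())
a=im2[130:300,220:420,::-1]; cv2.imwrite('pics/c11.png',cv2.resize(a,None,fx=4,fy=3.5,interpolation=cv2.INTER_CUBIC))
E
```

```text
[0.47779874 0.16608449 0.05323571] [-4.07693339  2.95963331 20.20505085] 9.8167
hatch angle 0.31748127340320603 2100
((0.1328365057706833, -0.11168879270553589), (0.060539714992046356, 0.09043809026479721), 0.25502145290374756) [[0.10199999809265137, -0.06700000166893005], [0.10300000011920929, -0.15700000524520874], [0.16300000250339508, -0.15700000524520874], [0.16300000250339508, -0.06599999964237213]] 0.16325541977333966
```

View pics/c11.png

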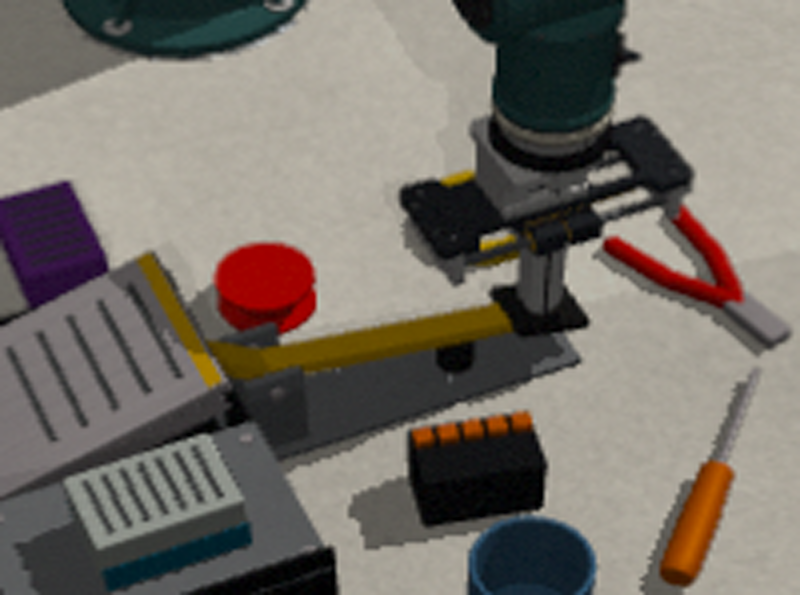

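View pics/top8.png

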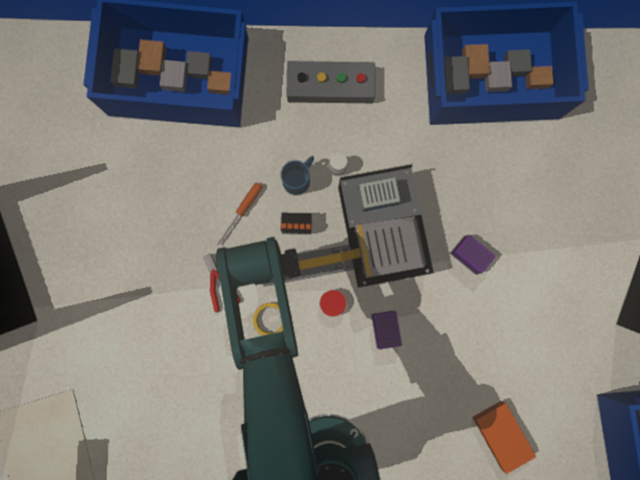

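The lever is on the black stop (crop ~(455,358)), the hatch is up at about 0.317 rad, and the unit and the bench items haven't moved. I'll do a short hold test, then hand in.

Emit:
step_arm(
  commands=[
    {"xyz": [0,0,0],"twist": [0,0,0]},
    {"xyz": [0,0,0],"twist": [0,0,0]},
    {"xyz": [0,0,0],"twist": [0,0,0]},
    {"xyz": [0,0,0],"twist": [0,0,0]},
    {"xyz": [0,0,0],"twist": [0,0,0]},
    {"xyz": [0,0,0],"twist": [0,0,0]},
  ],
)

```text
time: 10.32
tool_pos: [0.4778, 0.1661, 0.0532]
ee_rot: [-1.576, -0.001, 1.769]
wrist_force: [-4.6, 1.4, 20.0]
width: 0.0002
```

```bash
python3 - <<'E'
from h import *
o=robot.get_obs(); print(o['tool_pos'],o['wrist_force'],o['time'])
if 8<o['wrist_force'][2]<40: print(robot.close_job())
E
```

```text
[0.47778837 0.16609052 0.05323822] [-4.61689477  1.42046531 20.03277978] 10.3167
the job is handed in; nothing more can be done
None
```

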